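# Park the magnifier with the limp mast

## Robot

A 7-joint arm with a two-finger parallel gripper is mounted at the origin on the work surface. World frame = base frame: x ahead of the robot, y to its left, z up, the work surface at z = 0. Lengths are in m, angles in rad, forces in N, time in s.
With the tool pointing down it reaches from about 0.4 to 0.875 m from the base axis. Payload 19.3 kg.
Tool frame: the origin (TCP) lies midway between the tips of the shut fingers; the grasp point (between the pads) lies 19 mm behind it; x points along the fingers, y is the direction in which the jaws open and shut, and the axes are right-handed (so a half turn about x gives the same grasp; the last joint's range is limited). The gripper opens to 85 mm and grips with 20 to 120 N. Pads are 22 mm wide; open, the fingers measure 114 mm over their backs; the gripper's body (76 mm by 85 mm) begins 54 mm behind the grasp point. The pads swing forward as they close: fully open they stand 13 mm farther back than shut.
Start: joints at [-1.328, 0.521, -0.036, 1.599, 0.021, 1.021, -0.113], TCP at [0.192, 0.595, 0.231] pointing down, gripper open.
Joint ranges: [-2.91, 2.91], [-0.3, 2.13], [-1.5, 1.42], [0.17, 2.43], [-1.26, 4.41], [0.16, 1.93], [-2.52, 2.52]. Speed limits (rad/s): [1.89, 1.89, 2.39, 2.39, 3.01, 3.01, 3.01].

## Interface

Orientations are given as [roll, pitch, yaw] about the fixed x, y, z axes, in that order (R = Rz(yaw) Ry(pitch) Rx(roll)).
In Python, from workcell import telemetry, vision, workorder gives the robot as it stands. The module is installed in compiled form; this text tells all that it offers.
- The arm moves only by the tool play_rows, never from a script. Its argument "deltas" is a list of rows, each a list of 7 numbers: the shift along the world's x, y, z in mm, then the turn, a rotation vector about the world's x, y, z in degrees, then the finger opening in mm, from 0 to 85.4. In form: [[x, y, z, wx, wy, wz, jaw], ...]. A call has 1 to 8 rows; each row shifts and turns the commanded pose from where the row before left it; what a row does not reach is not made up. A row lasts 1/8 s, in which the tool goes at most 62.5 mm and 10.7 degrees, less where a joint would pass 70% of its speed; a pose out of reach is approached as far as the arm can. A call with a gripper value outside its range is refused whole. The fingers move at their own pace and stop on an object; "grip_force" is the grip in N (left out, the last holds). Time passes only in rows, so rows that do not move let the fingers close. It gives the time, the measured TCP pose, the force and the opening at its end, in the units of the state.
- telemetry.observe(): the state, without advancing time (a new reading comes with each control period).
- vision.grab_frame(name): name is "scene" or "top"; returns the picture (400x640x3 uint8, red, green, blue); there is no depth.
- vision.camera_info(name): a dict with "mtx" (3x3 intrinsics, pixels), "k1" (the pictures are not rectified: a ray, as slopes to the right and down, at radius r is drawn at 1 + k1 r^2 times it, then the intrinsics apply), "rvec" (rotation vector, rad) and "tvec" (3), from world to camera coordinates, as OpenCV has them. Camera axes: x right, y down, z forward; pixel columns grow to the right and rows downward; lengths in m; the calibration is good to about 2 mm. A picture is of the moment at which its call begins. camera_info takes no time and is no camera call.
- workorder.job_done(): hands the job in, once; it reports no verdict.
The state is a dict: "clock": time; "qpos": joint angles; "qd": joint speeds; "joint_efforts": joint torques, N m; "position": TCP position; "tool_rot": TCP orientation; "force": force on the tool from outside, world axes, zero at the start; "moment": the same for the moment, N m; "grip_width": finger opening in m.
Only numpy, scipy, OpenCV 4.12 (cv2) and the standard library are available. Lean on these libraries where they do the work, as an engineer would, in place of code of your own. Each camera call takes 0.05 s, during which the arm holds its last target. There are 200 camera calls.

## Task

Pick up the bench magnifier by the grip on its foot and bring its limp lens mast upright, balanced clear of both its stops and never tipped far over; on the way keep foot level and mast upright in the air, foot 10 cm or more above the bench, for at least 5 seconds without a break. Then set the foot gently down flat in the rimmed tray of the parking dock so that the lens stands between the two posts, and let go, leaving the other things on the bench as they are.

Things in the scene. Friction and masses are not known exactly. Their poses are not given: they have to be found in the camera images.
- stand: foot of the bench magnifier, 0.60 kg, a loose plate along its own x: 290 mm long (x -125 to +165), 70 wide, 10 thick. Origin: on the underside, below the grip; z up. A steel counterweight (46 x 66 mm, top 42 mm above the underside) sits at x = -98, the lens mast's hinge at +140; foot and mast balance under the grip. Starts flat, +x away from the robot, yaw within 0.25 rad
- grip (a point): middle of the grip, a black upright fin on the foot at its x = y = 0, this point 60 mm above the underside: 44 mm in x, 20 mm thick in y, top 85 mm above the underside. Take it from above across its thickness (y). Axes as the foot
- mast (a joint): lean of the mast relative to the foot, rad, about the foot's +x; 0 is square to the foot, positive leans the top to the foot's -y. Stops at -0.32 and +0.32; it starts at rest on the +0.32 stop. Lean from vertical = this plus the foot's own tilt about its x. Left alone near balance the lean grows e-fold in about 0.7 s (0.5 to 0.9); tilting the foot about its x carries the mast along
- lens (a point): centre of the round lens on the mast, 200 mm from the hinge; z points up along the mast. A disc 90 mm in diameter, 18 mm thick, facing along the foot's x, on a thin rod. Lens and mast: 0.28 kg (hidden, up to 15 % off), centre of mass 186 mm from the hinge, moment of inertia about the hinge 0.0103 kg m2
- dock: fixed parking dock: plywood base 334 x 180 mm, top 6 mm above the bench, with a tray inside rims 8 mm high: 314 x 94 mm, 12 mm to spare on every side of the foot. Origin: on the bench where the foot's origin belongs (underside then 6 mm up); axes as those of the parked foot (+x away from the robot, yaw within 0.25 rad). The foot goes in from above
- pitch_bowl: fixed black bowl with a copper relief on a ring, 88 mm across, 65 mm tall, between the start place and the dock; carry over it
- dark_bottle: amber glass bottle with red cap, 60 mm across, 150 mm tall; bystander, leave alone; origin at the middle of its underside
- glass_jar: clear jar with steel lid, 66 mm across, 90 mm tall; bystander, leave alone; origin at the middle of its underside
- small_bottle: small white bottle with black cap, 44 mm across, 75 mm tall; bystander, leave alone; origin at the middle of its underside
- varnish_can: steel can with paper label, 100 mm across, 120 mm tall; bystander, leave alone; origin at the middle of its underside
- hammer: hammer lying on the bench; bystander, leave alone; origin at the middle of its underside
- driver: screwdriver lying on the bench; bystander, leave alone; origin at the middle of its underside
- hinge (a point): hinge axis of the mast, on the foot at x = +140, y = 0, 30 mm above the underside, axis along the foot's x; cheeks 34 mm wide, 40 mm high. The hinge has a tired spring of 0.22 N m/rad that pulls the mast to joint value 0 (too weak: gravity tips with about 0.51 N m/rad), a damper of 0.18 N m s/rad and no dry friction
- posts (a point): midway between the tops of the dock's two round posts (16 mm), which stand at the dock's x = +140, y = -73 and +73, 254 mm tall above the bench. Bring the raised foot's nose in between them from the robot's side (along the dock's +x), then lower it. The parked lens has 20 mm to spare to each post; after release the mast leans softly on one of them

How it is judged:
By the outcome, as a careful person would: the job done as asked, in the order asked, and still so for the second after the job is handed in, with the robot touching nothing.
It also fails if it takes over 72 s, if anything falls off the work surface, if the arm or the gripper's body presses on something with over 40 N, if the wrist force passes 120 N, or if a joint passes its speed limit or range.

## Working session

There is one attempt and no reset: what is moved stays moved. The work goes in short steps, Python scripts to look and compute and a tool call to move; the robot and the scene stay as the last step left them, time stands still between calls to the robot, and variables do not carry over. Pictures are saved under pics/ and viewed, about 8 in all and at most 12, crops included, and the job is handed in when it is done.

Besides the shell and the picture viewer there is one more tool, called after ">>>" by a JSON object that holds its "api" and its "payload". play_rows: Moves the arm, as the interface text tells. Its arguments: {"type":"object","properties":{"deltas":{"type":"array","items":{"type":"array","items":{"type":"number"}}},"grip_force":{"type":"number"}},"required":["deltas"]}

```bash
mkdir -p pics; cat > h.py <<'E'
import numpy as np, cv2
from workcell import telemetry, vision, workorder
def cam(n):
    c=vision.camera_info(n); R=cv2.Rodrigues(np.array(c["rvec"],float))[0]
    return np.array(c["mtx"],float),float(c["k1"]),R,np.array(c["tvec"],float).ravel()
def proj(n,P):
    K,k,R,t=cam(n); q=np.atleast_2d(P)@R.T+t; s=q[:,:2]/q[:,2:]
    s=s*(1+k*(s**2).sum(1,keepdims=True)); return s@K[:2,:2].T+K[:2,2]
def ray(n,uv):
    K,k,R,t=cam(n); d=(np.array(uv,float)-K[:2,2])/[K[0,0],K[1,1]]; s=d.copy()
    for _ in range(30): s=d/(1+k*(s@s))
    return -R.T@t, R.T@np.r_[s,1]
def atz(n,uv,z):
    c,d=ray(n,uv); return c+d*(z-c[2])/d[2]
def grab(n,f=None):
    im=vision.grab_frame(n)
    if f: cv2.imwrite("pics/"+f,im[:,:,::-1])
    return im
E
python3 - <<'E'
from h import *
for n in("scene","top"):
    grab(n,n+"0.png"); K,k,R,t=cam(n); print(n,K[0,0],k,-R.T@t,R[2])
print(telemetry.observe())
E
```

```text
scene 373.51140789189174 -0.046309109619559786 [ 1.05946313 -0.60189929  0.96482745] [-0.45155611  0.53013978 -0.71766907]
top 460.00226973108903 -0.06362304575480078 [ 0.41243588 -0.02688037  1.46350817] [ 0.1176812   0.02496601 -0.99273755]
{'clock': 0.1, 'qpos': array([-1.32820314,  0.52193488, -0.03631206,  1.59992842,  0.0211948 ,
        1.02108796, -0.11280702]), 'qd': array([ 1.25231517e-03, -7.93826432e-04, -1.02118340e-03, -1.34491558e-03,
        8.38833703e-04,  6.80406151e-04,  7.71473786e-05]), 'joint_efforts': array([ 3.26332593e-03, -9.28482985e+01,  1.98402599e+00, -3.70530975e+01,
        1.82129745e-02,  5.26289266e-03,  4.71886074e-05]), 'position': array([0.19227346, 0.59438899, 0.23080371]), 'tool_rot': array([-1.49859542,  1.56982247, -1.81142306]), 'force': array([-0.02349934,  0.01018845,  1.09752193]), 'moment': array([ 0.02980531, -0.05953102,  0.03209051]), 'grip_width': 0.08562611424846554}
```

View pics/scene0.png

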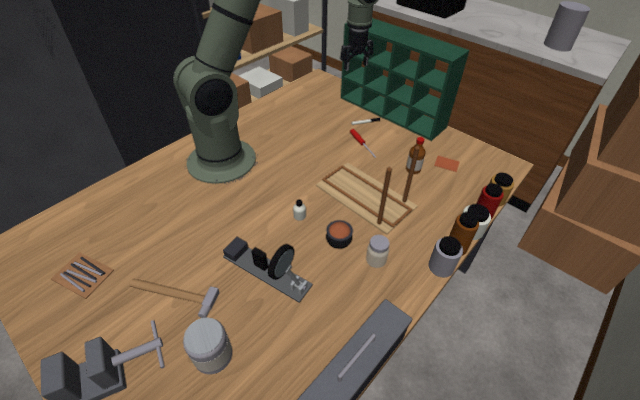

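View pics/top0.png

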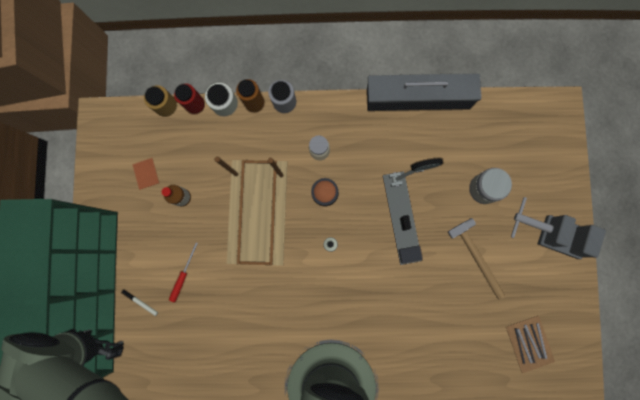

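The top view shows the stand at about (403,218) with its counterweight near the robot, and its lens to the right at (428,164). The dock tray is near (257,213), with its posts at (228,167) and (276,168). The bowl is at (325,192). Next I enlarge both.

```bash
python3 - <<'E'
from h import *
a=cv2.imread("pics/top0.png"); 
c1=cv2.resize(a[145:275,215:295],None,fx=4.6,fy=4.6,interpolation=cv2.INTER_CUBIC)
c2=cv2.resize(a[145:275,370:450],None,fx=4.6,fy=4.6,interpolation=cv2.INTER_CUBIC)
for c,x0 in((c1,215),(c2,370)):
    for i in range(0,130,10):
        cv2.line(c,(0,int(i*4.6)),(6,int(i*4.6)),(0,0,255),1); cv2.putText(c,str(145+i),(8,int(i*4.6)+4),0,.3,(0,0,255))
    for i in range(0,80,10):
        cv2.line(c,(int(i*4.6),0),(int(i*4.6),6),(0,0,255),1); cv2.putText(c,str(x0+i),(int(i*4.6),14),0,.3,(0,0,255))
cv2.imwrite("pics/crop0.png",np.hstack([c1,c2]))
E
```

```text
(no output)
```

View pics/crop0.png

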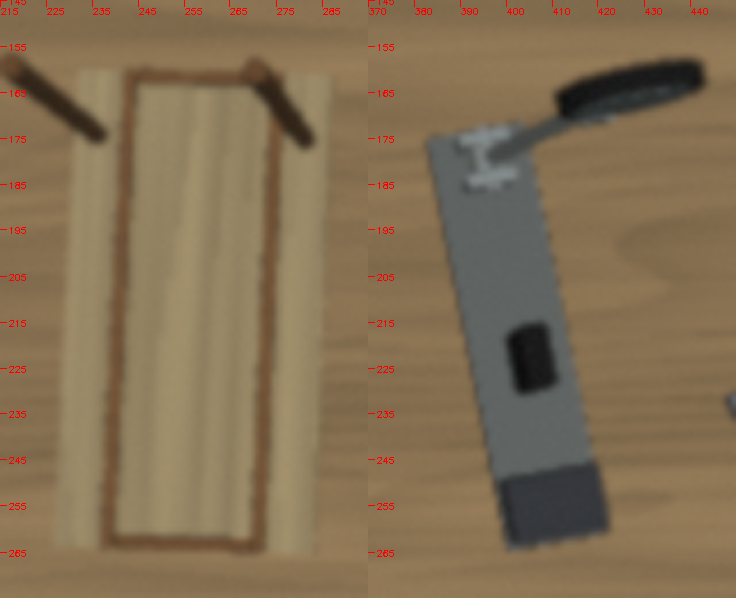

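```bash
python3 - <<'E'
from h import *
from scipy.optimize import least_squares
def fit(pts,x0):
    L=np.array([p[:3] for p in pts])/1000.; U=np.array([p[3:] for p in pts])
    def W(p): c,s=np.cos(p[2]),np.sin(p[2]); return np.c_[p[0]+c*L[:,0]-s*L[:,1],p[1]+s*L[:,0]+c*L[:,1],L[:,2]]
    r=least_squares(lambda p:(proj("top",W(p))-U).ravel(),x0,x_scale=.01)
    print(np.round(r.x,4)); print(np.round(r.fun.reshape(-1,2),1).tolist())
c=lambda x,y,x0:(x0+x/4.6,145+y/4.6)
S=[(165,35,10,*c(59,137,370)),(165,-35,10,*c(161,124,370)),(-121,33,42,*c(139,549,370)),(-121,-33,42,*c(241,531,370)),(-75,33,42,*c(129,480,370)),(-75,-33,42,*c(229,462,370)),
 (22,10,85,*c(139,330,370)),(22,-10,85,*c(180,322,370))]
fit(S,[.5,-.2,0])
D=[(-147,90,6,*c(51,545,215)),(-147,-90,6,*c(313,553,215)),(187,90,6,*c(78,70,215)),(187,-90,6,*c(331,75,215)),
(140,73,254,*c(10,65,215)),(140,-73,254,*c(254,66,215)),(140,73,6,*c(98,138,215)),(140,-73,6,*c(308,143,215))]
fit(D,[.5,.3,0])
for n,u,z in(("bowl",(325,192),.06),("jar",(319,145),.09),("white",(330.5,244),.075),("dark",(168,191),.15),("can",(494,185),.12)): print(n,atz("top",u,z))
E
```

```text
[ 0.4989 -0.2359  0.1439]
[[0.1, 0.3], [-0.5, -0.4], [0.5, -0.0], [-0.5, 0.4], [0.0, 0.1], [-0.5, 0.5], [1.6, -0.8], [-0.7, -0.1]]
[ 0.5261  0.2273 -0.0453]
[[0.5, 0.2], [-0.0, 0.4], [0.2, -0.2], [0.3, 0.0], [-0.5, -0.2], [0.1, 0.8], [0.2, -0.6], [-0.6, -0.5]]
bowl [0.59931503 0.00699179 0.06      ]
jar [0.74041782 0.02240111 0.09      ]
white [ 0.43935347 -0.00752425  0.075     ]
dark [0.59899839 0.46503253 0.15      ]
can [ 0.60304377 -0.49324294  0.12      ]
```

```bash
cat >> h.py <<'E'
from scipy.spatial.transform import Rotation as Ro
def tool(): 
    o=telemetry.observe(); return o,Ro.from_euler("xyz",o["tool_rot"]).as_matrix()
E
python3 - <<'E'
from h import *
o,R=tool(); print(R.round(3)); 
psi=.1439
for s in(1,-1):
    y=s*np.array([-np.sin(psi),np.cos(psi),0]); x=np.array([0,0,-1.]); T=np.c_[x,y,np.cross(x,y)]
    print(s,np.degrees(Ro.from_matrix(T@R.T).as_rotvec()).round(2))
E
```

```text
[[-0.     0.308  0.951]
 [-0.001  0.951 -0.308]
 [-1.    -0.001  0.   ]]
1 [ 0.06 -0.   26.17]
-1 [-0.0000e+00 -8.0000e-02 -1.5383e+02]
```

>>> {"api": "play_rows", "payload": {"deltas": [[28.5,-30.5,0,0,0,-6.4,85],[28.5,-30.5,0,0,0,-6.4,85],[28.5,-30.5,0,0,0,-6.4,85],[28.5,-30.5,0,0,0,-6.4,85],[28.5,-30.5,0,0,0,-6.4,85],[28.5,-30.5,0,0,0,-6.4,85],[28.5,-30.5,0,0,0,-6.4,85],[28.5,-30.5,0,0,0,-6.4,85]]}}

```text
clock: 1.1
position: [0.4211, 0.3495, 0.2312]
tool_rot: [-1.239, 1.571, -2.449]
force: [0.4, 0.6, -0.3]
grip_width: 0.0849
```

>>> {"api": "play_rows", "payload": {"deltas": [[10,-37.5,0,0,0,-6.4,85],[10,-37.5,0,0,0,-6.4,85],[10,-37.5,0,0,0,-6.4,85],[10,-37.5,0,0,0,-6.4,85],[10,-37.5,0,0,0,-6.4,85],[10,-37.5,0,0,0,-6.4,85],[10,-37.5,0,0,0,-6.4,85],[10,-37.5,0,0,0,-6.4,85]]}}

```text
clock: 2.1
position: [0.5003, 0.049, 0.2314]
tool_rot: [-2.738, 1.571, 1.44]
force: [0.2, 0.6, 0.5]
grip_width: 0.0847
```

>>> {"api": "play_rows", "payload": {"deltas": [[0,-37,0,0,0,-6.4,85],[0,-37,0,0,0,-6.4,85],[0,-37,0,0,0,-6.4,85],[0,-37,0,0,0,-6.4,85],[0,-37,0,0,0,-6.4,85],[0,-37,0,0,0,-6.4,85],[0,-37,0,0,0,-6.4,85],[0,-28,0,0,0,-6.4,85]]}}

```text
clock: 3.1
position: [0.4996, -0.2382, 0.2314]
tool_rot: [2.639, 1.571, -0.361]
force: [0.3, 0.7, 0.3]
grip_width: 0.0848
```

```bash
python3 - <<'E'
from h import *
grab("scene","s1.png")
o,R=tool(); print(o["clock"],o["position"],o["qpos"].round(2),R.round(3),o["force"],o["moment"])
y=-np.array([-np.sin(.1439),np.cos(.1439),0]); x=np.array([0,0,-1.]); T=np.c_[x,y,np.cross(x,y)]
print(np.degrees(Ro.from_matrix(T@R.T).as_rotvec()).round(2))
E
```

```text
3.15 [ 0.4990813  -0.24134608  0.23153152] [-0.19  0.52  0.77  1.82 -0.43  0.98 -0.68] [[ 0.     0.133 -0.991]
 [-0.002 -0.991 -0.133]
 [-1.     0.002  0.   ]] [-3.75400001 -2.23556215 -1.42481775] [-0.12286373  0.19576002 -0.05883396]
[0.11 0.01 0.6 ]
```

>>> {"api": "play_rows", "payload": {"deltas": [[0,1,-35,0,0,0.6,85],[0,0,-40,0,0,0,85],[0,0,-40,0,0,0,85],[0,0,-35,0,0,0,85],[0,0,-25,0,0,0,85],[0,0,-15,0,0,0,85],[0,0,0,0,0,0,30],[0,0,0,0,0,0,15]], "grip_force": 70}}

```text
clock: 4.15
position: [0.5007, -0.2356, 0.0422]
tool_rot: [2.674, 1.57, -0.309]
force: [-0.2, 0.2, 0.2]
grip_width: 0.0509
```

>>> {"api": "play_rows", "payload": {"deltas": [[0,0,0,0,0,0,10],[0,0,0,0,0,0,10],[0,0,0,0,0,0,10]]}}

```text
clock: 4.53
position: [0.5008, -0.2355, 0.0421]
tool_rot: [2.714, 1.57, -0.269]
force: [-1.3, 0.3, 10.8]
grip_width: 0.019
```

```bash
python3 - <<'E'
from h import *
for i in range(2):
    a=grab("top","t2.png"); o,R=tool(); print(o["clock"],o["position"],o["grip_width"],o["force"],o["moment"])
b=grab("scene","s2.png")
q=proj("scene",[[.5,-.236,.06],[.638,-.216,.2]])[0:2]; print(q)
c1=cv2.resize(a[145:275,360:460],None,fx=4,fy=4)[:,:,::-1]; c2=cv2.resize(b[200:330,210:330],None,fx=3.0,fy=4)[:,:,::-1]
cv2.imwrite("pics/g2.png",np.hstack([c1,c2]))
E
```

```text
4.575 [ 0.50077814 -0.23553789  0.04209197] 0.019272048479931126 [-1.94649423  1.05902532  9.86085008] [0.07105301 0.31704084 0.22206909]
4.625 [ 0.50076741 -0.23551485  0.04210579] 0.01894214855235015 [-1.68114871  0.12077895 10.08831463] [2.15835198e-04 2.93932437e-01 2.04319648e-01]
[[258.44927464 255.94573917]
 [294.86063974 248.82688757]]
```

View pics/g2.png

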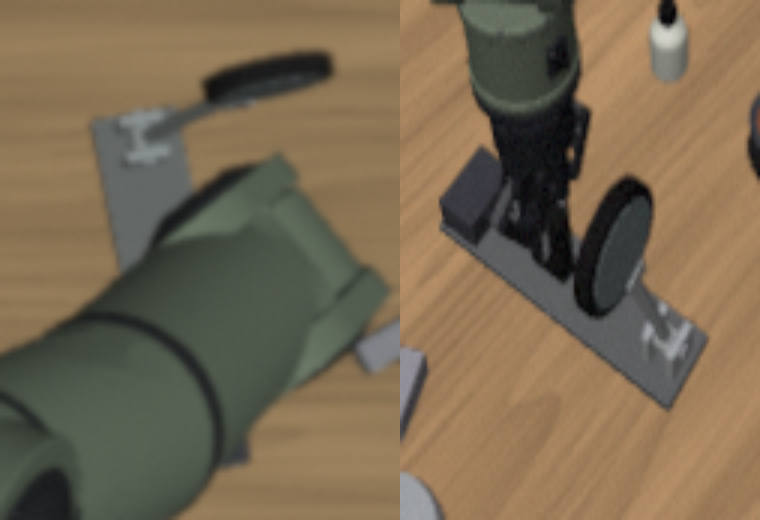

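Gripped (19 mm). The lens is still on its stop, and I can see it clearly in both views: at top-crop (268,77), and at the ring around (615,247) in the scene crop. Next I build the lean estimator and test it at the known +0.32.

```bash
cat >> h.py <<'E'
a_=np.linspace(0,2*np.pi,40,endpoint=False)
RIM=np.vstack([np.c_[np.full(40,s*.009),.045*np.cos(a_),.2+.045*np.sin(a_)] for s in(-1,1)])
OFF=np.array([.0019,0,.0421])          # TCP in foot frame
def foot(o=None):
    if o is None:o=telemetry.observe()
    T=Ro.from_euler("xyz",o["tool_rot"]).as_matrix(); F=-T[:,[2,1,0]]
    return o["position"]-F@OFF,F
def hull(n,p,F,q):
    P=RIM@Ro.from_rotvec([q,0,0]).as_matrix().T+[.14,0,.03]
    return proj(n,p+P@F.T)
def lean(n,im,p,F,dbg=False):
    g=im.max(2).astype(float); w=np.clip((75-g)/40,0,1); best=None
    for q in np.arange(-.4,.41,.01):
        h=cv2.convexHull(hull(n,p,F,q).astype(np.float32))
        H=(h*8).round().astype(np.int32); m=np.zeros(g.shape,np.uint8); cv2.fillPoly(m,[H],255,cv2.LINE_AA,3)
        m=m/255.; s=2*(m*w).sum()/m.sum()-(cv2.dilate(m,np.ones((9,9)))*w).sum()/m.sum()
        if best is None or s>best[0]: best=(s,q,m)
    s,q,m=best
    W=w*(cv2.dilate(m,np.ones((7,7)))); yy,xx=np.mgrid[:g.shape[0],:g.shape[1]]
    cen=lambda z:np.array([(z*xx).sum(),(z*yy).sum()])/z.sum()
    d=(hull(n,p,F,q+.05).mean(0)-hull(n,p,F,q-.05).mean(0))/.1
    e=cen(W)-cen(m); return q+e@d/(d@d),s,e
def tilt(F): return np.arctan2(F[2,1],F[2,2])   # foot tilt about its x
E
python3 - <<'E'
from h import *
p,F=foot(); print(p,tilt(F))
for n,f in(("top","t2.png"),("scene","s2.png")):
    im=cv2.imread("pics/"+f)[:,:,::-1]; print(n,lean(n,im,p,F))
    h=hull(n,p,F,.32).mean(0).astype(int); print(h,im[h[1],h[0]])
E
```

```text
[ 4.98976265e-01 -2.35843801e-01  1.28230411e-05] -0.0004935374095779086
top (np.float64(0.3125412262217759), np.float64(0.4932306828681854), array([-1.884449  , -1.21406094]))
[426 165] [44 47 48]
scene (np.float64(0.3449292329575035), np.float64(0.45127211878750584), array([-2.09347658,  0.13421797]))
[279 260] [74 77 79]
```

>>> {"api": "play_rows", "payload": {"deltas": [[0,0,8,0,0,0,10],[0,0,18,0,0,0,10],[0,0,26,0,0,0,10],[0,0,30,0,0,0,10],[0,0,30,0,0,0,10],[0,0,26,0,0,0,10],[0,0,16,0,0,0,10],[0,0,6,0,0,0,10]], "grip_force": 90}}

```text
clock: 5.68
position: [0.5004, -0.2352, 0.2021]
tool_rot: [3.096, 1.57, 0.113]
force: [0.8, -0.4, -9.4]
grip_width: 0.019
```

```bash
cat >> h.py <<'E'
I,MGL,KS,C,ML=.0103,.51,.22,.18,.052
def sim(q,v,phi0,dphi,ay=None,lag=.04,st=False,dt=.005):
    """dphi rad/row; ay lateral accel/row. returns q,phi at row ends"""
    n=len(dphi); knots=np.r_[phi0,phi0+np.cumsum(dphi)]; f=phi0; fd=0; out=[]
    for i in range(n):
        for j in range(25):
            tgt=knots[i]+(knots[i+1]-knots[i])*(j+1)/25
            nfd=(tgt-f)/lag; fdd=np.clip((nfd-fd)/dt,-40,40); fd+=fdd*dt; f+=fd*dt
            A=MGL*np.sin(q+f)-KS*q-C*v+ML*(0 if ay is None else ay[i])-I*fdd
            v+=A/I*dt; q+=v*dt
            if abs(q)>.32: q=np.clip(q,-.32,.32); v=0
        out.append((q,f))
    return np.array(out),v
def plan(q,v,phi0,n=8,ay=None,wterm=10,tq=0.):
    from scipy.optimize import least_squares
    def res(d):
        o,vv=sim(q,v,phi0,d,ay); th=o.sum(1)
        return np.r_[th+ .0,.3*o[:,0],wterm*(o[-1,0]-tq),wterm*(o[-1,1]+tq),wterm*.1*vv,.6*d,.6*np.diff(np.r_[d,0])]
    r=least_squares(res,np.zeros(n),bounds=(-.12,.12)); d=r.x; o,_=sim(q,v,phi0,d,ay)
    return np.degrees(d),o
def look(tag):
    a=grab("top",tag+"t.png"); o=telemetry.observe(); p,F=foot(o); b=grab("scene",tag+"s.png")
    q1=lean("top",a,p,F); q2=lean("scene",b,*foot())
    print("t",round(o["clock"],3),"foot",p.round(4),"phi",round(tilt(F),4),"qtop",round(q1[0]+.0075,4),"s",round(q1[1],2),q1[2].round(1),"qscene",round(q2[0]-.02,4),round(q2[1],2),"M",o["moment"].round(3),"tcp",o["position"].round(4))
    return q1[0]+.0075,tilt(F)
E
python3 - <<'E'
from h import *
look("a")
d,o=plan(.32,0,0,8,wterm=1); print(d.round(1),o.round(3).tolist())
a=cv2.imread("pics/at.png");b=cv2.imread("pics/as.png")
cv2.imwrite("pics/av.png",np.hstack([cv2.resize(a[115:275,350:470],None,fx=3.2,fy=3.2),cv2.resize(b[160:320,210:330],None,fx=3.2,fy=3.2)]))
E
```

```text
t 5.725 foot [ 0.4986 -0.2356  0.1601] phi -0.0001 qtop 0.324 s 0.53 [-1.8 -1.5] qscene 0.3418 0.44 M [ 0.142 -0.01  -0.027] tcp [ 0.5005 -0.2353  0.2022]
[-6.9 -6.9 -1.2  1.8  2.4  2.5  3.3  3.5] [[0.32, -0.088], [0.32, -0.206], [0.271, -0.254], [0.209, -0.238], [0.159, -0.2], [0.119, -0.157], [0.084, -0.104], [0.064, -0.044]]
```

View pics/av.png

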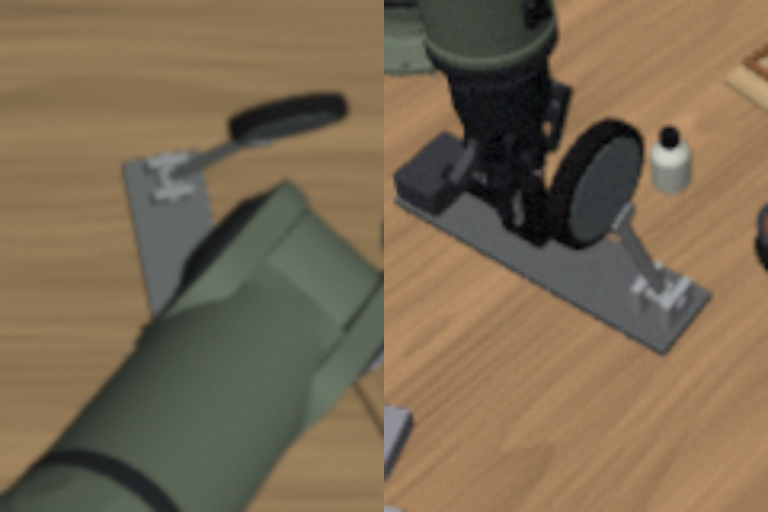

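Foot is level in the air (about 160 mm), with the lens still on the stop. Next I tilt the foot to bring the mast over.

>>> {"api": "play_rows", "payload": {"deltas": [[0,0,0,-6.93,-1.0,0,10],[0,0,0,-6.93,-1.0,0,10],[0,0,0,-1.98,-0.29,0,10],[0,0,0,0.99,0.14,0,10]]}}

```text
clock: 6.28
position: [0.5003, -0.2343, 0.2006]
tool_rot: [1.549, 1.311, -1.432]
force: [-0.6, -0.4, -8.5]
grip_width: 0.0192
```

```bash
python3 - <<'E'
from h import *
q0,f0=look("b"); q1,f1=look("b2")
print((q1-q0)/.1, (q1+f1))
v=(.51*(q1+f1)-.22*q1)/.18; print("vmodel",v)
for vv in (v,):
    d,o=plan(q1,vv,f1,8,wterm=3); print(d.round(1),o.round(3).tolist())
E
```

```text
t 6.325 foot [ 0.4999 -0.2465  0.1605] phi -0.2588 qtop 0.1772 s 0.51 [-0.4 -1.8] qscene 0.137 0.48 M [ 0.568  0.145 -0.033] tcp [ 0.5002 -0.2355  0.2012]
t 6.425 foot [ 0.4998 -0.2476  0.1609] phi -0.2605 qtop 0.1443 s 0.51 [-1.4 -1.5] qscene 0.0981 0.48 M [ 0.68   0.152 -0.032] tcp [ 0.5002 -0.2365  0.2015]
-0.32866511748065486 -0.11618916610276919
vmodel -0.5056219108144081
[ 6.9  5.8  2.2  0.3 -0.2 -0.1  0.   0.1] [[0.04, -0.173], [-0.013, -0.068], [-0.015, -0.013], [-0.005, 0.002], [0.001, 0.001], [0.002, -0.001], [0.001, -0.001], [0.0, -0.0]]
```

```bash
python3 - <<'E'
from h import *
for q,v in((.105,-.4),(.10,-.48)):
    d,o=plan(q,v,-.26,8,wterm=3); print(d.round(1),o.round(3).tolist())
E
```

```text
[ 6.9  6.9  3.8  0.7 -0.5 -0.8 -1.2 -1.2] [[0.001, -0.172], [-0.064, -0.054], [-0.076, 0.027], [-0.057, 0.055], [-0.037, 0.052], [-0.022, 0.04], [-0.01, 0.022], [-0.004, 0.001]]
[ 6.9  6.9  4.5  1.  -0.5 -1.  -1.5 -1.6] [[-0.008, -0.172], [-0.076, -0.054], [-0.094, 0.036], [-0.074, 0.07], [-0.049, 0.068], [-0.03, 0.053], [-0.014, 0.029], [-0.006, 0.001]]
```

>>> {"api": "play_rows", "payload": {"deltas": [[0,0,0,6.93,1.0,0,10],[0,0,0,6.93,1.0,0,10],[0,0,0,3.96,0.57,0,10]]}}

```text
clock: 6.85
position: [0.5002, -0.2373, 0.202]
tool_rot: [-1.625, 1.516, 1.673]
force: [-0.2, -0.3, -8.8]
grip_width: 0.0192
```

```bash
cat >> h.py <<'E'
def step(tag,ay=None,n=8,wterm=3,vis=None):
    """one top look; propagate .05 s; plan"""
    a=grab("top",tag+".png"); o=telemetry.observe(); p,F=foot(o)
    q,s,e=lean("top",a,p,F); q+=.0075; f=tilt(F); v=(MGL*(q+f)-KS*q)/C
    print("t",round(o["clock"],3),"foot",p.round(4),"yaw",round(np.arctan2(F[1,0],F[0,0]),4),"pitch",round(-F[2,0],4),"phi",round(f,4),"q",round(q,4),"lean",round(q+f,4),"s",round(s,2),e.round(1),"M",o["moment"].round(2),"v",round(v,3),"tcp",o["position"].round(4),"w",round(o["grip_width"],4))
    d,oo=plan(q+.05*v,v,f,n,ay,wterm); print(d.round(1),oo.round(3).tolist())
E
python3 - <<'E'
from h import *
step("c")
E
```

```text
t 6.9 foot [ 0.4977 -0.2362  0.16  ] yaw 0.1542 pitch -0.0027 phi 0.0571 q -0.1164 lean -0.0593 s 0.52 [-1.5 -1.5] M [-0.43  0.44  0.07] v -0.026 tcp [ 0.4998 -0.2383  0.202 ] w 0.0186
[ 3.   0.5 -0.8 -1.  -0.9 -1.  -1.7 -1.9] [[-0.138, 0.096], [-0.12, 0.116], [-0.092, 0.108], [-0.069, 0.092], [-0.051, 0.076], [-0.035, 0.06], [-0.017, 0.033], [-0.007, 0.001]]
```

>>> {"api": "play_rows", "payload": {"deltas": [[0,0,0,3.0,0.43,0,10],[0,0,0,0.5,0.07,0,10],[0,0,0,-0.8,-0.11,0,10],[0,0,0,-1.0,-0.14,0,10]]}}

```text
clock: 7.4
position: [0.5004, -0.235, 0.2012]
tool_rot: [-1.586, 1.49, 1.714]
force: [-1.2, -0.9, -9.2]
grip_width: 0.0187
```

```bash
python3 - <<'E'
from h import *
step("d")
E
```

```text
t 7.45 foot [ 0.4982 -0.2315  0.1593] yaw 0.1596 pitch -0.0014 phi 0.08 q 0.0042 lean 0.0843 s 0.53 [ 0.3 -1.5] M [-0.05 -0.02 -0.  ] v 0.234 tcp [ 0.5006 -0.2345  0.2013] w 0.0191
[-6.3 -2.1  0.2  0.7  0.6  0.6  1.   1.1] [[0.082, 0.0], [0.081, -0.056], [0.058, -0.064], [0.04, -0.055], [0.029, -0.044], [0.019, -0.034], [0.009, -0.019], [0.004, -0.001]]
```

>>> {"api": "play_rows", "payload": {"deltas": [[0,0,0,-6.43,-0.93,0,10],[0,0,0,-3.0,-0.43,0,10]]}}

```text
clock: 7.7
position: [0.5006, -0.2342, 0.2014]
tool_rot: [1.563, 1.484, -1.418]
force: [1.1, 0.2, -8.8]
grip_width: 0.0188
```

```bash
python3 - <<'E'
from h import *
step("e")
a=cv2.imread("pics/e.png"); p,F=foot()
o=telemetry.observe()
def ov(n,im,q,x,y,w,h):
    c=cv2.resize(im[y:y+h,x:x+w],None,fx=4,fy=4,interpolation=cv2.INTER_CUBIC)
    P=np.array([[.165,.035,.01],[.165,-.035,.01],[-.125,-.035,.01],[-.125,.035,.01]])
    cv2.polylines(c,[((proj(n,p+P@F.T)-[x-.5,y-.5])*4).astype(int)],True,(0,255,255),1)
    cv2.polylines(c,[cv2.convexHull(((hull(n,p,F,q)-[x-.5,y-.5])*4).astype(int))],True,(0,0,255),1); return c
b=cv2.imread("pics/e.png"); q=lean("top",b[:,:,::-1],p,F)[0]
s=grab("scene","es.png")[:,:,::-1].copy(); p,F=foot(); print(lean("scene",s[:,:,::-1],p,F))
cv2.imwrite("pics/ev.png",np.hstack([ov("top",b,q,355,110,95,140),ov("scene",s,q,215,160,105,140)]))
E
```

```text
t 7.75 foot [ 0.4994 -0.2373  0.1592] yaw 0.1613 pitch 0.0011 phi -0.0876 q 0.0766 lean -0.011 s 0.52 [-0.3 -1.5] M [ 0.41 -0.13 -0.01] v -0.125 tcp [ 0.5007 -0.2333  0.2011] w 0.0192
[1.8 1.  0.5 0.3 0.2 0.3 0.6 0.6] [[0.044, -0.065], [0.032, -0.045], [0.027, -0.034], [0.022, -0.029], [0.017, -0.025], [0.012, -0.02], [0.006, -0.011], [0.002, -0.0]]
(np.float64(0.04019137777576117), np.float64(0.5050543022501661), array([-0.21279296, -0.20166856]))
```

View pics/ev.png

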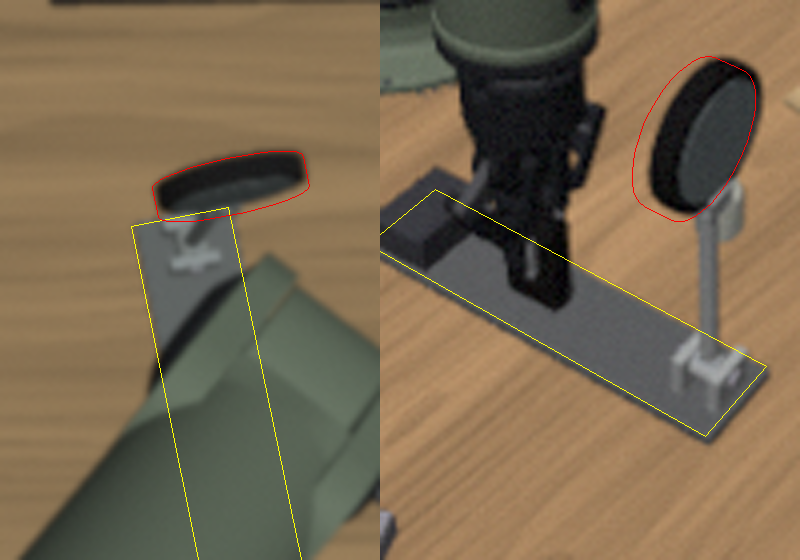

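>>> {"api": "play_rows", "payload": {"deltas": [[0,0,0,2.6,0.4,0,10],[0,0,0,1.2,0.18,0,10],[0,0,0,0.5,0.08,0,10]]}}

```text
clock: 8.18
position: [0.5003, -0.2359, 0.2014]
tool_rot: [1.5, 1.563, -1.484]
force: [0.2, 0.7, -9.0]
grip_width: 0.0188
```

```bash
python3 - <<'E'
from h import *
step("f")
E
```

```text
t 8.225 foot [ 0.4983 -0.2365  0.1592] yaw 0.1574 pitch 0.0007 phi -0.0074 q -0.0416 lean -0.0491 s 0.52 [-1.  -1.4] M [-0.09  0.09  0.03] v -0.088 tcp [ 0.5002 -0.2359  0.2013] w 0.0189
[ 3.2  0.9 -0.3 -0.6 -0.5 -0.5 -0.9 -1. ] [[-0.076, 0.033], [-0.069, 0.059], [-0.051, 0.059], [-0.038, 0.05], [-0.027, 0.041], [-0.018, 0.032], [-0.009, 0.018], [-0.004, 0.001]]
```

>>> {"api": "play_rows", "payload": {"deltas": [[0,0,0,3.2,0.5,0,10],[0,0,0,0.9,0.14,0,10],[0,0,0,-0.3,-0.05,0,10],[0,0,0,-0.6,-0.1,0,10]]}}

```text
clock: 8.72
position: [0.5003, -0.2352, 0.2012]
tool_rot: [-1.559, 1.523, 1.741]
force: [-0.5, -0.1, -9.9]
grip_width: 0.019
```

```bash
cat >> h.py <<'E'
BIAS=.0075
def step(tag,ay=None,n=8,wterm=3,tq=0.):
    o0=telemetry.observe(); a=grab("top",tag+".png"); o=telemetry.observe()
    p,F=foot(o0); q,s,e=lean("top",a,p,F); q+=BIAS; f0=tilt(F); p,F=foot(o); f=tilt(F)
    v=(MGL*(q+f0)-KS*q)/C; 
    print("t",round(o["clock"],3),"foot",p.round(4),"yaw",round(np.arctan2(F[1,0],F[0,0]),4),"pitch",round(-F[2,0],4),"phi",round(f0,4),round(f,4),"q",round(q,4),"lean",round(q+f0,4),"s",round(s,2),e.round(1),"Mx",o["moment"].round(2)[0],"v",round(v,3),"tcp",o["position"].round(4))
    v=(MGL*(q+f)-KS*q)/C;q+=.05*v
    d,oo=plan(q,v,f,n,ay,wterm,tq); print(d.round(1),oo.round(3).tolist()); return q,v,f
E
python3 - <<'E'
from h import *
step("g")
E
```

```text
t 8.775 foot [ 0.4982 -0.2332  0.1592] yaw 0.1591 pitch 0.0005 phi 0.0473 0.047 q -0.0348 lean 0.0125 s 0.52 [ 0.4 -1.6] Mx -0.1 v 0.078 tcp [ 0.5004 -0.2349  0.2012]
[-1.3 -0.6 -0.2 -0.1 -0.  -0.1 -0.2 -0.2] [[-0.013, 0.03], [-0.008, 0.016], [-0.007, 0.01], [-0.007, 0.008], [-0.006, 0.008], [-0.004, 0.006], [-0.002, 0.004], [-0.001, 0.0]]
```

>>> {"api": "play_rows", "payload": {"deltas": [[0,0,0,-1.3,-0.2,0,10],[0,0,0,-0.6,-0.1,0,10],[0,0,0,-0.2,-0.03,0,10],[0,0,0,-0.1,0,0,10]]}}

```text
clock: 9.28
position: [0.5004, -0.2353, 0.2013]
tool_rot: [-1.501, 1.561, 1.799]
force: [-0.3, 0.8, -8.6]
grip_width: 0.0191
```

```bash
python3 - <<'E'
from h import *
step("i")
E
```

```text
t 9.325 foot [ 0.4984 -0.2352  0.1592] yaw 0.1585 pitch 0.0008 phi 0.0095 0.0095 q -0.0244 lean -0.0148 s 0.53 [-0.4 -1.5] Mx -0.04 v -0.012 tcp [ 0.5004 -0.2353  0.2013]
[ 0.8  0.2 -0.2 -0.2 -0.2 -0.2 -0.4 -0.4] [[-0.031, 0.02], [-0.027, 0.026], [-0.021, 0.024], [-0.016, 0.021], [-0.012, 0.017], [-0.008, 0.013], [-0.004, 0.008], [-0.002, 0.0]]
```

```bash
python3 - <<'E'
from h import *
for sc in(1,):
    d,o=plan(-.026,-.02,.0095,6,[.32,.32,0,0,0,0],3); print(d.round(1),o.round(3).tolist())
E
```

```text
[ 0.1 -0.2 -0.2 -0.1 -0.1 -0.1] [[-0.021, 0.011], [-0.009, 0.009], [-0.003, 0.006], [-0.002, 0.004], [-0.001, 0.002], [-0.0, 0.0]]
```

>>> {"api": "play_rows", "payload": {"deltas": [[-0.4,5,0,0.2,0,-0.15,10],[-0.7,10,0,-0.2,0,-0.25,10],[-0.7,10,0,-0.2,0,-0.25,10],[-0.7,10,0,-0.1,0,-0.25,10],[-0.7,10,0,-0.1,0,-0.25,10]]}}

```text
clock: 9.95
position: [0.4971, -0.1894, 0.2013]
tool_rot: [-1.003, 1.567, 2.277]
force: [0.3, 0.7, -8.6]
grip_width: 0.0191
```

```bash
python3 - <<'E'
from h import *
step("j")
E
```

```text
t 10.0 foot [ 0.4952 -0.1882  0.1591] yaw 0.1392 pitch 0.002 phi 0.0028 0.0036 q -0.0018 lean 0.0009 s 0.52 [ 0.6 -1.7] Mx 0.11 v 0.005 tcp [ 0.4972 -0.1881  0.2012]
[-0.2 -0.1 -0.   0.   0.   0.   0.   0. ] [[0.0, 0.002], [0.001, 0.0], [0.0, -0.0], [0.0, -0.0], [0.0, -0.0], [0.0, -0.0], [0.0, -0.0], [0.0, -0.0]]
```

>>> {"api": "play_rows", "payload": {"deltas": [[-0.7,10,0,-0.2,0,-0.25,10],[-0.7,10,0,0,0,-0.25,10],[-0.7,10,0,0,0,-0.25,10],[-0.7,10,0,0,0,-0.25,10],[-0.7,10,0,0,0,-0.25,10],[-0.7,10,0,0,0,-0.25,10]]}}

```text
clock: 10.75
position: [0.4929, -0.1297, 0.2013]
tool_rot: [0.293, 1.568, -2.737]
force: [0.5, 0.0, -7.9]
grip_width: 0.0191
```

```bash
python3 - <<'E'
from h import *
step("k")
E
```

```text
t 10.8 foot [ 0.4909 -0.1286  0.1591] yaw 0.1128 pitch 0.0025 phi -0.0007 0.0001 q -0.0323 lean -0.033 s 0.53 [-1.  -1.5] Mx 0.12 v -0.054 tcp [ 0.4929 -0.1284  0.2012]
[ 2.   0.5 -0.3 -0.4 -0.3 -0.4 -0.6 -0.7] [[-0.053, 0.026], [-0.048, 0.042], [-0.036, 0.042], [-0.026, 0.035], [-0.019, 0.029], [-0.013, 0.023], [-0.006, 0.013], [-0.003, 0.001]]
```

>>> {"api": "play_rows", "payload": {"deltas": [[-0.7,10,0,2.5,0.3,-0.25,10],[-0.7,10,0,0.6,0,-0.25,10],[-0.7,10,0,-0.3,0,-0.25,10],[-0.7,10,0,-0.5,0,-0.25,10]]}}

```text
clock: 11.3
position: [0.4901, -0.0897, 0.2013]
tool_rot: [-1.496, 1.531, 1.74]
force: [-0.4, 0.4, -8.8]
grip_width: 0.0193
```

```bash
sed -i 's/^BIAS=.*/BIAS=0./' h.py; python3 - <<'E'
from h import *
step("l")
E
```

```text
t 11.35 foot [ 0.4879 -0.0866  0.159 ] yaw 0.0958 pitch 0.0034 phi 0.0392 0.0396 q -0.0391 lean 0.0002 s 0.53 [-1.8 -1.6] Mx 0.06 v 0.048 tcp [ 0.4901 -0.0881  0.2011]
[-0.5 -0.4 -0.2 -0.2 -0.1 -0.2 -0.3 -0.4] [[-0.027, 0.033], [-0.021, 0.026], [-0.017, 0.021], [-0.014, 0.018], [-0.011, 0.015], [-0.007, 0.012], [-0.003, 0.007], [-0.002, 0.0]]
```

>>> {"api": "play_rows", "payload": {"deltas": [[-0.7,10,0,-0.5,0,-0.25,10],[-0.7,10,0,-0.4,0,-0.25,10],[-0.7,10,0,-0.2,0,-0.25,10],[-0.7,10,0,-0.2,0,-0.25,10],[-0.7,10,0,-0.1,0,-0.25,10]]}}

```text
clock: 11.98
position: [0.4866, -0.0396, 0.2013]
tool_rot: [-1.255, 1.555, 1.96]
force: [-1.1, 0.4, -9.6]
grip_width: 0.019
```

```bash
python3 - <<'E'
from h import *
step("m")
E
```

```text
t 12.025 foot [ 0.4844 -0.0378  0.1591] yaw 0.0736 pitch 0.0054 phi 0.0153 0.0159 q -0.0435 lean -0.0281 s 0.55 [-0.5 -1.7] Mx 0.04 v -0.027 tcp [ 0.4866 -0.0383  0.2012]
[ 1.5  0.3 -0.3 -0.4 -0.4 -0.4 -0.7 -0.8] [[-0.057, 0.036], [-0.05, 0.047], [-0.038, 0.044], [-0.028, 0.038], [-0.021, 0.031], [-0.014, 0.024], [-0.007, 0.014], [-0.003, 0.001]]
```

>>> {"api": "play_rows", "payload": {"deltas": [[-0.7,10,0,2.3,0.1,-0.25,10],[-0.7,10,0,0.5,-0.1,-0.25,10],[-0.7,10,0,-0.4,-0.1,-0.25,10],[-0.7,10,0,-0.5,-0.1,-0.25,10]]}}

```text
clock: 12.52
position: [0.4838, 0.0003, 0.2013]
tool_rot: [-1.592, 1.523, 1.605]
force: [-0.2, -0.0, -9.4]
grip_width: 0.0188
```

```bash
sed -i 's/^BIAS=.*/BIAS=-.008/' h.py; python3 - <<'E'
from h import *
step("n")
E
```

```text
t 12.575 foot [0.4817 0.0038 0.1591] yaw 0.0567 pitch -0.0006 phi 0.0477 0.0479 q -0.0202 lean 0.0275 s 0.55 [ 0.5 -1.9] Mx 0.03 v 0.103 tcp [0.4837 0.0019 0.2011]
[-2.3 -0.9 -0.1  0.1  0.1  0.1  0.1  0.1] [[0.012, 0.018], [0.015, -0.004], [0.009, -0.009], [0.006, -0.008], [0.003, -0.006], [0.002, -0.004], [0.001, -0.002], [0.001, -0.0]]
```

```bash
cat > fit.py <<'E'
import h; from h import *
from scipy.optimize import least_squares
S=[(-.0491,-.0074,[3.24,.91,-.3,-.6],-.0423),(-.0423,.047,[-1.3,-.6,-.2,-.1],-.0319),(-.0093,.0036,[-.2,0,0,0,0,0],-.0398),
(-.0398,0,[2.5,.6,-.3,-.5],-.0391),(-.0391,.0396,[-.5,-.4,-.2,-.2,-.1],-.0435),(-.0435,.0159,[2.3,.5,-.4,-.5],-.0122)]
def res(p,full=False):
    h.MGL,h.C,b=p; r=[]
    for q,f,d,e in S:
        q+=b; v=(h.MGL*(q+f)-.22*q)/h.C
        o,_=sim(q+.05*v,v,f,np.radians(d)); r.append(o[-1,0]-e-b)
    return np.r_[r,(h.MGL-.51)/.06*.01,(h.C-.18)/.02*.01,0*b]
r=least_squares(res,[.51,.18,0]); print(r.x,r.fun.round(4), (-r.x[1]+np.sqrt(r.x[1]**2+4*.0103*(r.x[0]-.22)))/.0206)
print(res([.51,.18,0]).round(4))
E
python3 fit.py
```

```text
[ 0.45585337  0.18975419 -0.01159975] [-0.0115 -0.0034  0.0021  0.0006  0.0153 -0.0098 -0.009   0.0049 -0.    ] 1.1687901861365257
[-0.0106  0.0093  0.0152  0.0056  0.0328  0.0007  0.      0.      0.    ]
```

>>> {"api": "play_rows", "payload": {"deltas": [[-0.7,10,0,-2.1,0,-0.25,10],[-0.7,10,0,-0.9,0,-0.25,10],[-0.7,10,0,-0.1,0,-0.25,10],[-0.7,10,0,0.1,0,-0.25,10]]}}

```text
clock: 13.08
position: [0.481, 0.0404, 0.2013]
tool_rot: [1.111, 1.567, -1.992]
force: [-0.7, 0.3, -9.1]
grip_width: 0.019
```

```bash
sed -i 's/^BIAS=.*/BIAS=-.009/; s/=.0103,.51,.22,.18/=.0103,.48,.22,.18/' h.py; python3 - <<'E'
from h import *
step("o")
E
```

```text
t 13.125 foot [0.479  0.0413 0.1591] yaw 0.0387 pitch 0.002 phi -0.0037 -0.003 q 0.0007 lean -0.003 s 0.52 [-1.  -1.8] Mx 0.2 v -0.009 tcp [0.4809 0.0415 0.2012]
[ 0.2  0.1  0.  -0.  -0.  -0.  -0.  -0. ] [[-0.002, -0.001], [-0.002, 0.001], [-0.001, 0.001], [-0.001, 0.001], [-0.001, 0.001], [-0.0, 0.001], [-0.0, 0.0], [-0.0, 0.0]]
```

>>> {"api": "play_rows", "payload": {"deltas": [[-0.7,10,0,0.2,0,-0.25,10],[-0.7,10,0,0.1,0,-0.25,10],[-0.7,10,0,0,0,-0.25,10],[-0.7,10,0,0,0,-0.25,10],[-0.7,10,0,0,0,-0.25,10]]}}

```text
clock: 13.75
position: [0.4775, 0.0904, 0.2013]
tool_rot: [-0.652, 1.569, 2.505]
force: [-0.6, -0.6, -9.6]
grip_width: 0.0191
```

```bash
python3 - <<'E'
from h import *
step("p")
E
```

```text
t 13.8 foot [0.4754 0.0917 0.1591] yaw 0.0171 pitch 0.0019 phi 0.0013 0.0017 q -0.0016 lean -0.0004 s 0.54 [ 0.6 -1.5] Mx 0.16 v 0.001 tcp [0.4774 0.0917 0.2012]
[-0. -0. -0. -0. -0. -0. -0. -0.] [[-0.001, 0.001], [-0.001, 0.001], [-0.001, 0.001], [-0.001, 0.001], [-0.0, 0.001], [-0.0, 0.001], [-0.0, 0.0], [-0.0, 0.0]]
```

>>> {"api": "play_rows", "payload": {"deltas": [[-0.7,10,0,0,0,-0.25,10],[-0.7,10,0,0,0,-0.25,10],[-0.7,10,0,0,0,-0.25,10],[-0.7,10,0,0,0,-0.25,10],[-0.7,10,0,0,0,-0.25,10],[-0.7,10,0,0,-0.1,-0.25,10]]}}

```text
clock: 14.55
position: [0.4733, 0.1503, 0.2013]
tool_rot: [-1.714, 1.57, 1.418]
force: [0.3, 0.7, -7.9]
grip_width: 0.0187
```

```bash
python3 - <<'E'
from h import *
step("q")
E
```

```text
t 14.6 foot [0.4713 0.1518 0.159 ] yaw -0.0091 pitch -0.0001 phi 0.0012 0.0017 q 0.0216 lean 0.0229 s 0.55 [-0.8 -2.1] Mx 0.22 v 0.035 tcp [0.4731 0.1517 0.2011]
[-1.4 -0.4  0.2  0.3  0.2  0.2  0.4  0.5] [[0.036, -0.017], [0.033, -0.028], [0.024, -0.028], [0.018, -0.024], [0.013, -0.02], [0.009, -0.016], [0.004, -0.009], [0.002, -0.0]]
```

>>> {"api": "play_rows", "payload": {"deltas": [[-0.7,10,0,-1.4,0,-0.25,10],[-0.7,10,0,-0.4,0,-0.25,10],[-0.7,10,0,0.2,0,-0.25,10],[-0.7,10,0,0.3,0,-0.25,10]]}}

```text
clock: 15.1
position: [0.4705, 0.1902, 0.2013]
tool_rot: [1.584, 1.55, -1.585]
force: [-0.6, -0.1, -8.4]
grip_width: 0.0189
```

```bash
python3 - <<'E'
from h import *
q,v,f=step("r")
d,o=plan(q,v,f,6,[0,0,-.32,-.32,0,0],3); print(d.round(1),o.round(3).tolist())
E
```

```text
t 15.15 foot [0.4685 0.1907 0.1591] yaw -0.0269 pitch -0.0002 phi -0.0209 -0.0201 q 0.0009 lean -0.0199 s 0.52 [ 0.  -1.9] Mx 0.21 v -0.054 tcp [0.4704 0.1915 0.2012]
[ 1.4  0.5 -0.  -0.1 -0.1 -0.1 -0.2 -0.2] [[-0.017, -0.002], [-0.016, 0.01], [-0.012, 0.013], [-0.008, 0.011], [-0.006, 0.009], [-0.004, 0.007], [-0.002, 0.004], [-0.001, 0.0]]
[ 1.8  0.8  0.3 -0.2 -0.8 -1. ] [[-0.019, 0.003], [-0.017, 0.022], [-0.016, 0.029], [-0.017, 0.029], [-0.01, 0.018], [-0.004, 0.001]]
```

>>> {"api": "play_rows", "payload": {"deltas": [[-0.6,10,0,1.8,0,-0.25,10],[-0.6,10,0,0.7,0,-0.25,10],[-0.6,10,0,0.3,0,-0.25,10],[-0.6,6,0,-0.2,0,-0.25,10],[0,2.5,0,-0.5,0,0,10]]}}

```text
clock: 15.78
position: [0.4681, 0.2286, 0.2012]
tool_rot: [-1.524, 1.556, 1.573]
force: [0.3, -1.5, -8.1]
grip_width: 0.0191
```

```bash
python3 - <<'E'
from h import *
step("u")
E
```

```text
t 15.825 foot [0.4662 0.2296 0.1591] yaw -0.0438 pitch 0.0007 phi 0.0145 0.014 q 0.0265 lean 0.041 s 0.52 [ 0.5 -2.1] Mx 0.17 v 0.077 tcp [0.4681 0.2289 0.2012]
[-2.6 -0.8  0.2  0.4  0.4  0.4  0.7  0.8] [[0.055, -0.019], [0.05, -0.041], [0.037, -0.043], [0.027, -0.037], [0.02, -0.03], [0.014, -0.024], [0.007, -0.013], [0.003, -0.001]]
```

>>> {"api": "play_rows", "payload": {"deltas": [[0,0,0,-2.7,0,0,10],[0,0,0,-0.9,0,0,10],[0,0,0,0.2,0,0,10]]}}

```text
clock: 16.2
position: [0.468, 0.2284, 0.2011]
tool_rot: [1.613, 1.527, -1.573]
force: [-0.0, 0.5, -8.9]
grip_width: 0.0189
```

```bash
python3 - <<'E'
from h import *
step("v")
E
```

```text
t 16.25 foot [0.4662 0.2263 0.1592] yaw -0.0447 pitch -0.002 phi -0.044 -0.0433 q 0.0348 lean -0.0092 s 0.51 [-0.5 -2.2] Mx 0.13 v -0.067 tcp [0.4681 0.228  0.2012]
[1.  0.5 0.2 0.1 0.1 0.1 0.2 0.3] [[0.017, -0.03], [0.012, -0.019], [0.01, -0.014], [0.009, -0.011], [0.007, -0.01], [0.005, -0.008], [0.002, -0.005], [0.001, -0.0]]
```

>>> {"api": "play_rows", "payload": {"deltas": [[1.5,0,0,1.0,0,0,10],[3,0,0,0.5,0,0,10],[3,0,0,0.2,0.1,0,10],[3,0,0,0.1,0,0,10]]}}

```text
clock: 16.75
position: [0.479, 0.228, 0.2013]
tool_rot: [1.476, 1.558, -1.711]
force: [-0.8, 0.0, -9.1]
grip_width: 0.0189
```

```bash
python3 - <<'E'
from h import *
step("w")
b=grab("scene","ws.png")
E
```

```text
t 16.8 foot [0.4773 0.2276 0.1592] yaw -0.045 pitch 0.0008 phi -0.0125 -0.0125 q 0.0364 lean 0.0238 s 0.54 [ 0.5 -1.8] Mx 0.05 v 0.019 tcp [0.4793 0.228  0.2013]
[-1.3 -0.3  0.3  0.3  0.3  0.3  0.6  0.7] [[0.047, -0.029], [0.041, -0.038], [0.031, -0.037], [0.024, -0.031], [0.018, -0.026], [0.012, -0.021], [0.006, -0.012], [0.003, -0.0]]
```

>>> {"api": "play_rows", "payload": {"deltas": [[3,0,0,-2.1,0,0,10],[3,0,0,-0.5,0,0,10],[3,0,0,0.3,0,0,10],[3,0,0,0.3,0,0,10]]}}

```text
clock: 17.35
position: [0.4908, 0.2281, 0.2013]
tool_rot: [1.579, 1.524, -1.607]
force: [0.0, 0.4, -8.5]
grip_width: 0.0188
```

```bash
sed -i 's/^BIAS=.*/BIAS=0./' h.py; python3 - <<'E'
from h import *
step("x")
E
```

```text
t 17.4 foot [0.4893 0.226  0.1593] yaw -0.0453 pitch -0.0008 phi -0.0473 -0.0469 q 0.0298 lean -0.0175 s 0.53 [ 1.6 -1.2] Mx 0.1 v -0.083 tcp [0.4912 0.2279 0.2014]
[ 1.6  0.7  0.2  0.  -0.   0.   0.1  0.1] [[0.006, -0.026], [0.001, -0.01], [0.003, -0.005], [0.004, -0.004], [0.003, -0.004], [0.002, -0.003], [0.001, -0.002], [0.0, -0.0]]
```

>>> {"api": "play_rows", "payload": {"deltas": [[3,0,0,1.5,0,0,10],[3,0,0,0.7,0,0,10],[3,0,0,0.2,0,0,10],[3,0,0,0,0,0,10]]}}

```text
clock: 17.9
position: [0.5029, 0.2281, 0.2013]
tool_rot: [1.317, 1.565, -1.869]
force: [0.0, 0.4, -9.2]
grip_width: 0.0188
```

```bash
python3 - <<'E'
from h import *
step("y")
E
```

```text
t 17.95 foot [0.5012 0.228  0.1592] yaw -0.0447 pitch 0.0012 phi -0.0057 -0.0059 q -0.0082 lean -0.0139 s 0.55 [ 0.2 -1.2] Mx -0.01 v -0.027 tcp [0.5032 0.2282 0.2013]
[ 0.9  0.3 -0.1 -0.1 -0.1 -0.1 -0.2 -0.3] [[-0.018, 0.006], [-0.017, 0.014], [-0.013, 0.014], [-0.009, 0.012], [-0.007, 0.01], [-0.005, 0.008], [-0.002, 0.004], [-0.001, 0.0]]
```

>>> {"api": "play_rows", "payload": {"deltas": [[3,0,0,0.9,0,0,10],[3,0,0,0.3,-0.05,0,10],[3,0,0,-0.1,0,0,10],[3,0,0,-0.1,0,0,10]]}}

```text
clock: 18.45
position: [0.5148, 0.2282, 0.2013]
tool_rot: [-1.447, 1.559, 1.65]
force: [0.1, 0.6, -8.6]
grip_width: 0.0189
```

```bash
python3 - <<'E'
from h import *
step("z")
E
```

```text
t 18.5 foot [0.5132 0.2288 0.1592] yaw -0.0445 pitch 0.0011 phi 0.0115 0.0114 q -0.0071 lean 0.0044 s 0.52 [ 0.3 -1.7] Mx -0.01 v 0.02 tcp [0.5152 0.2283 0.2013]
[-0.4 -0.2 -0.   0.   0.  -0.  -0.  -0. ] [[-0.001, 0.006], [-0.0, 0.002], [-0.001, 0.001], [-0.001, 0.001], [-0.001, 0.001], [-0.0, 0.001], [-0.0, 0.0], [-0.0, 0.0]]
```

>>> {"api": "play_rows", "payload": {"deltas": [[4,-0.3,0,-0.4,0,0,10],[4,-0.3,0,-0.2,0,0,10],[3,-0.2,0,0,0,0,10],[2,-0.2,0,0,0,0,10]]}}

```text
clock: 19.0
position: [0.5278, 0.2271, 0.2012]
tool_rot: [-0.875, 1.569, 2.222]
force: [0.4, -0.5, -9.4]
grip_width: 0.0189
```

```bash
python3 - <<'E'
from h import *
step("A")
a=cv2.imread("pics/A.png"); s=cv2.imread("pics/ws.png")
p,F=foot(); x,y,w,h=210,120,100,150
c=cv2.resize(a[y:y+h,x:x+w],None,fx=4,fy=4,interpolation=cv2.INTER_CUBIC)
P=np.array([[.165,.035,.01],[.165,-.035,.01],[-.125,-.035,.01],[-.125,.035,.01]])
cv2.polylines(c,[((proj("top",p+P@F.T)-[x-.5,y-.5])*4).astype(int)],True,(0,255,255),1)
D=np.array([[.177,.047,.006],[.177,-.047,.006],[-.137,-.047,.006],[-.137,.047,.006]]); RD=Ro.from_euler("z",-.0453).as_matrix()
cv2.polylines(c,[((proj("top",np.array([.5261,.2273,0])+D@RD.T)-[x-.5,y-.5])*4).astype(int)],True,(0,255,0),1)
cv2.imwrite("pics/Av.png",c)
E
```

```text
t 19.05 foot [0.5261 0.2271 0.1592] yaw -0.0449 pitch 0.0008 phi 0.0011 0.0011 q -0.0023 lean -0.0012 s 0.52 [ 0.7 -1.8] Mx -0.01 v -0.0 tcp [0.528  0.227  0.2013]
[ 0.1  0.  -0.  -0.  -0.  -0.  -0.  -0. ] [[-0.003, 0.002], [-0.002, 0.002], [-0.002, 0.002], [-0.001, 0.002], [-0.001, 0.001], [-0.001, 0.001], [-0.0, 0.001], [-0.0, 0.0]]
```

View pics/Av.png

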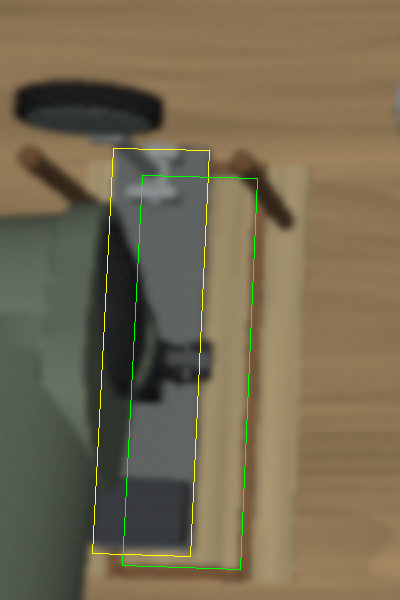

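Lens is at crop (88,105) and the foot outline agrees with the projected pose, so it is lined up with the tray. The mast is calm, so I hold an extra-steady window of over 5 s while sinking slowly (still above 10 cm).

>>> {"api": "play_rows", "payload": {"deltas": [[0,0,-1,0.1,0,0,10],[0,0,-1,0,0,0,10],[0,0,-1,0,0,0,10],[0,0,-1,0,0,0,10],[0,0,-1,0,0,0,10],[0,0,-1,0,0,0,10]]}}

```text
clock: 19.8
position: [0.5276, 0.2272, 0.1952]
tool_rot: [-1.239, 1.568, 1.858]
force: [0.3, -1.1, -8.3]
grip_width: 0.0191
```

```bash
python3 - <<'E'
from h import *
step("B")
E
```

```text
t 19.85 foot [0.5257 0.2274 0.153 ] yaw -0.0447 pitch 0.0011 phi 0.003 0.0029 q -0.0115 lean -0.0085 s 0.53 [-0.9 -1.7] Mx -0.03 v -0.009 tcp [0.5276 0.2271 0.1951]
[ 0.5  0.1 -0.1 -0.1 -0.1 -0.1 -0.2 -0.2] [[-0.016, 0.009], [-0.014, 0.013], [-0.011, 0.012], [-0.008, 0.01], [-0.006, 0.009], [-0.004, 0.007], [-0.002, 0.004], [-0.001, 0.0]]
```

>>> {"api": "play_rows", "payload": {"deltas": [[0,0,-1,0.6,0,0,10],[0,0,-1,0.2,0,0,10],[0,0,-1,-0.1,0,0,10],[0,0,-1,-0.1,0,0,10],[0,0,-1,-0.1,0,0,10],[0,0,-1,-0.1,0,0,10]]}}

```text
clock: 20.6
position: [0.5276, 0.2272, 0.1892]
tool_rot: [-1.437, 1.561, 1.66]
force: [-0.7, -0.3, -8.9]
grip_width: 0.0186
```

```bash
python3 - <<'E'
from h import *
step("C")
E
```

```text
t 20.65 foot [0.5256 0.2278 0.147 ] yaw -0.0445 pitch 0.0015 phi 0.0098 0.0096 q -0.0103 lean -0.0005 s 0.51 [ 0.  -1.8] Mx -0.05 v 0.011 tcp [0.5276 0.2273 0.1891]
[-0.1 -0.1 -0.1 -0.1 -0.  -0.1 -0.1 -0.1] [[-0.008, 0.009], [-0.006, 0.007], [-0.005, 0.006], [-0.004, 0.005], [-0.003, 0.005], [-0.002, 0.004], [-0.001, 0.002], [-0.0, 0.0]]
```

>>> {"api": "play_rows", "payload": {"deltas": [[0,0,-1,-0.1,0,0,10],[0,0,-1,-0.1,0,0,10],[0,0,-1,-0.1,0,0,10],[0,0,-1,0,0,0,10],[0,0,-1,0,0,0,10],[0,0,-1,0,0,0,10]]}}

```text
clock: 21.4
position: [0.5276, 0.2271, 0.1832]
tool_rot: [-1.335, 1.566, 1.762]
force: [0.2, 0.4, -8.5]
grip_width: 0.0192
```

```bash
python3 - <<'E'
from h import *
step("D")
E
```

```text
t 21.45 foot [0.5256 0.2274 0.141 ] yaw -0.0448 pitch 0.0012 phi 0.0047 0.0047 q -0.0284 lean -0.0237 s 0.52 [ 0.9 -1.7] Mx -0.09 v -0.029 tcp [0.5276 0.2271 0.1831]
[ 1.4  0.3 -0.2 -0.3 -0.3 -0.3 -0.5 -0.6] [[-0.041, 0.022], [-0.037, 0.033], [-0.028, 0.032], [-0.021, 0.028], [-0.015, 0.023], [-0.01, 0.018], [-0.005, 0.01], [-0.002, 0.0]]
```

>>> {"api": "play_rows", "payload": {"deltas": [[0,0,-1,1.7,0,0,10],[0,0,-1,0.5,0,0,10],[0,0,-1,-0.2,0,0,10],[0,0,-1,-0.3,0,0,10],[0,0,-1,-0.3,0,0,10]]}}

```text
clock: 22.08
position: [0.5276, 0.2273, 0.1782]
tool_rot: [-1.493, 1.542, 1.604]
force: [-0.4, 0.8, -9.2]
grip_width: 0.019
```

```bash
sed -i 's/^BIAS=.*/BIAS=-.005/' h.py; python3 - <<'E'
from h import *
step("E")
E
```

```text
t 22.125 foot [0.5255 0.2288 0.1359] yaw -0.0441 pitch 0.0024 phi 0.0286 0.0283 q -0.0219 lean 0.0066 s 0.51 [ 0.3 -1.8] Mx -0.04 v 0.045 tcp [0.5275 0.2275 0.178 ]
[-0.7 -0.4 -0.1 -0.  -0.  -0.1 -0.1 -0.2] [[-0.01, 0.019], [-0.007, 0.011], [-0.006, 0.008], [-0.005, 0.007], [-0.004, 0.006], [-0.003, 0.005], [-0.001, 0.003], [-0.001, 0.0]]
```

>>> {"api": "play_rows", "payload": {"deltas": [[0,0,-2,-0.7,0,0,10],[0,0,-2,-0.4,-0.1,0,10],[0,0,-2,-0.1,0,0,10],[0,0,-2,0,0,0,10],[0,0,-2,0,0,0,10],[0,0,-2,0,0,0,10]]}}

```text
clock: 22.88
position: [0.5277, 0.2271, 0.1662]
tool_rot: [-1.631, 1.562, 1.466]
force: [-1.2, -0.1, -9.4]
grip_width: 0.0186
```

```bash
python3 - <<'E'
from h import *
step("F")
E
```

```text
t 22.925 foot [0.5257 0.2275 0.1239] yaw -0.0448 pitch -0.0003 phi 0.0083 0.0082 q -0.0074 lean 0.0009 s 0.51 [-0.9 -1.8] Mx -0.04 v 0.011 tcp [0.5276 0.2271 0.166 ]
[-0.1 -0.1 -0.  -0.  -0.  -0.  -0.1 -0.1] [[-0.005, 0.006], [-0.003, 0.005], [-0.003, 0.004], [-0.002, 0.003], [-0.002, 0.003], [-0.001, 0.002], [-0.001, 0.001], [-0.0, 0.0]]
```

>>> {"api": "play_rows", "payload": {"deltas": [[0,0,-3,-0.1,0,0,10],[0,0,-3,-0.1,0,0,10],[0,0,-3,-0.1,0,0,10],[0,0,-3,0,0,0,10],[0,0,-3,0,0,0,10]]}}

```text
clock: 23.55
position: [0.5276, 0.2272, 0.1511]
tool_rot: [-1.8, 1.568, 1.297]
force: [-0.2, -0.2, -9.3]
grip_width: 0.0188
```

```bash
python3 - <<'E'
from h import *
step("G")
E
```

```text
t 23.6 foot [0.5256 0.2273 0.1087] yaw -0.0447 pitch -0.0004 phi 0.0031 0.0029 q -0.0033 lean -0.0002 s 0.51 [ 0.2 -1.7] Mx -0.01 v 0.003 tcp [0.5275 0.2271 0.1508]
[-0. -0. -0. -0. -0. -0. -0. -0.] [[-0.003, 0.003], [-0.002, 0.003], [-0.002, 0.002], [-0.001, 0.002], [-0.001, 0.002], [-0.001, 0.001], [-0.0, 0.001], [-0.0, 0.0]]
```

>>> {"api": "play_rows", "payload": {"deltas": [[0,0,-5,0,0,0,10],[0,0,-10,0,0,0,10],[0,0,-10,0,0,0,10],[0,0,-10,0,0,0,10],[0,0,-10,0,0,0,10],[0,0,-10,0,0,0,10]]}}

```text
clock: 24.35
position: [0.5276, 0.2271, 0.0956]
tool_rot: [-1.786, 1.568, 1.311]
force: [-1.0, 0.3, -8.6]
grip_width: 0.0191
```

```bash
python3 - <<'E'
from h import *
step("H")
E
```

```text
t 24.4 foot [0.5252 0.2272 0.0524] yaw -0.0446 pitch 0.0004 phi 0.003 0.0023 q 0.0067 lean 0.0096 s 0.49 [-1.3 -1.6] Mx -0.07 v 0.018 tcp [0.5271 0.227  0.0945]
[-0.6 -0.2  0.1  0.1  0.1  0.1  0.2  0.2] [[0.013, -0.005], [0.012, -0.01], [0.009, -0.01], [0.006, -0.008], [0.005, -0.007], [0.003, -0.005], [0.002, -0.003], [0.001, -0.0]]
```

>>> {"api": "play_rows", "payload": {"deltas": [[0.4,0,-10,-0.6,0,0,10],[0.4,0,-10,-0.2,0,0,10],[0,0,-8,0.1,0,0,10],[0,0,-6,0.1,0,0,10],[0,0,-4,0.1,0,0,10]]}}

```text
clock: 25.02
position: [0.5285, 0.2271, 0.058]
tool_rot: [1.761, 1.565, -1.426]
force: [0.5, -0.5, -8.7]
grip_width: 0.0191
```

```bash
python3 - <<'E'
from h import *
step("J")
E
```

```text
t 25.075 foot [0.5265 0.2268 0.0156] yaw -0.0449 pitch -0.0008 phi -0.0056 -0.0057 q 0.0061 lean 0.0005 s 0.49 [-1.3 -1.4] Mx -0.07 v -0.006 tcp [0.5284 0.2269 0.0577]
[0.  0.  0.  0.  0.  0.  0.1 0.1] [[0.005, -0.005], [0.004, -0.004], [0.003, -0.004], [0.002, -0.003], [0.002, -0.003], [0.001, -0.002], [0.001, -0.001], [0.0, -0.0]]
```

>>> {"api": "play_rows", "payload": {"deltas": [[0,0,-2,0.1,0,0,10],[0,0,-2,0.1,0,0,10],[0,0,-2,0.1,0,0,10],[0,0,-1.5,0,0,0,10],[0,0,-1,0,0,0,10]]}}

```text
clock: 25.7
position: [0.5285, 0.2272, 0.0497]
tool_rot: [2.7, 1.57, -0.486]
force: [-0.0, 0.3, -8.9]
grip_width: 0.0194
```

```bash
python3 - <<'E'
from h import *
step("K"); print(telemetry.observe()["force"])
E
```

```text
t 25.75 foot [0.5265 0.2272 0.0075] yaw -0.0447 pitch -0.0008 phi -0.0004 -0.0005 q 0.0137 lean 0.0133 s 0.47 [-1.5 -1.6] Mx -0.05 v 0.019 tcp [0.5284 0.2271 0.0496]
[-0.8 -0.2  0.1  0.2  0.1  0.1  0.3  0.3] [[0.021, -0.011], [0.019, -0.017], [0.014, -0.017], [0.011, -0.014], [0.008, -0.012], [0.005, -0.009], [0.003, -0.005], [0.001, -0.0]]
[-0.49010318  0.09110757 -7.77155526]
```

>>> {"api": "play_rows", "payload": {"deltas": [[0,0,-0.8,0,0,0,10],[0,0,-0.7,0,0,0,10],[0,0,0,0,0,0,10]]}}

```text
clock: 26.12
position: [0.5285, 0.2271, 0.0483]
tool_rot: [2.648, 1.57, -0.538]
force: [-0.0, 0.5, -8.4]
grip_width: 0.0191
```

>>> {"api": "play_rows", "payload": {"deltas": [[0,0,-0.6,0,0,0,10],[0,0,-0.6,0,0,0,10]]}}

```text
clock: 26.38
position: [0.5285, 0.2272, 0.0481]
tool_rot: [-2.55, 1.57, 0.547]
force: [-10.7, -1.4, 27.8]
grip_width: 0.0191
```

>>> {"api": "play_rows", "payload": {"deltas": [[0,0,0.5,0,0,0,10],[0,0,0,0,0,0,25],[0,0,0,0,0,0,60],[0,0,0,0,0,0,85],[0,0,0,0,0,0,85],[0,0,0,0,0,0,85]], "grip_force": 20}}

```text
clock: 27.12
position: [0.5285, 0.2272, 0.0476]
tool_rot: [2.757, 1.57, -0.429]
force: [-0.5, -0.9, -0.5]
grip_width: 0.0849
```

```bash
python3 - <<'E'
from h import *
o=telemetry.observe(); print(o["position"],o["force"],o["grip_width"],o["qpos"].round(2))
a=grab("top","L.png");b=grab("scene","Ls.png")
cv2.imwrite("pics/Lv.png",np.hstack([cv2.resize(a[130:280,205:305],None,fx=3.6,fy=3.6)[:,:,::-1],cv2.resize(b[110:260,300:420],None,fx=3.6,fy=3.6)[:,:,::-1]]))
E
```

```text
[0.52849631 0.22717993 0.04760041] [-0.46863686 -0.88672116 -0.48500376] 0.08489616525846057 [-0.9   0.8   0.59  1.88 -0.69  0.67 -1.51]
```

View pics/Lv.png

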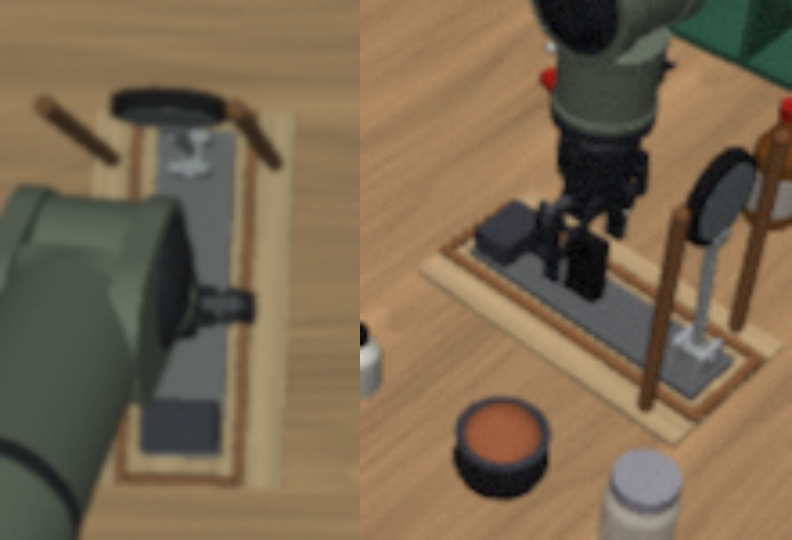

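The foot is flat in the tray (all four rims visible around it), and the lens is between the posts, resting toward the right (-y) post. Now I retreat straight up.

>>> {"api": "play_rows", "payload": {"deltas": [[0,0,8,0,0,0,85],[0,0,20,0,0,0,85],[0,0,30,0,0,0,85],[0,0,35,0,0,0,85],[0,0,35,0,0,0,85],[0,0,35,0,0,0,85],[0,0,25,0,0,0,85],[0,0,12,0,0,0,85]]}}

```text
clock: 28.22
position: [0.5287, 0.2271, 0.2498]
tool_rot: [-2.775, 1.568, 0.322]
force: [-0.2, 1.0, 0.1]
grip_width: 0.0852
```

>>> {"api": "play_rows", "payload": {"deltas": [[0,0,0,0,0,0,85],[0,0,0,0,0,0,85],[0,0,0,0,0,0,85],[0,0,0,0,0,0,85],[0,0,0,0,0,0,85],[0,0,0,0,0,0,85],[0,0,0,0,0,0,85],[0,0,0,0,0,0,85]]}}

```text
clock: 29.22
position: [0.5284, 0.2272, 0.2476]
tool_rot: [2.656, 1.57, -0.53]
force: [0.2, 0.5, -0.1]
grip_width: 0.0851
```

```bash
python3 - <<'E'
from h import *
a=grab("top","M.png");b=grab("scene","Ms.png")
cv2.imwrite("pics/Mv.png",np.vstack([a,b])[:,:,::-1][:, :]) 
v=np.hstack([cv2.resize(a[80:380,100:520],(400,286)),cv2.resize(b,(400,250+36))]); w=np.hstack([cv2.resize(a[130:280,205:305],(200,300)),cv2.resize(b[90:240,280:430],(300,300))])
w=np.pad(w,((0,0),(0,300),(0,0))); cv2.imwrite("pics/Mv.png",np.vstack([v,w])[:,:,::-1]); print(telemetry.observe()["clock"])
E
```

```text
29.325
```

View pics/Mv.png

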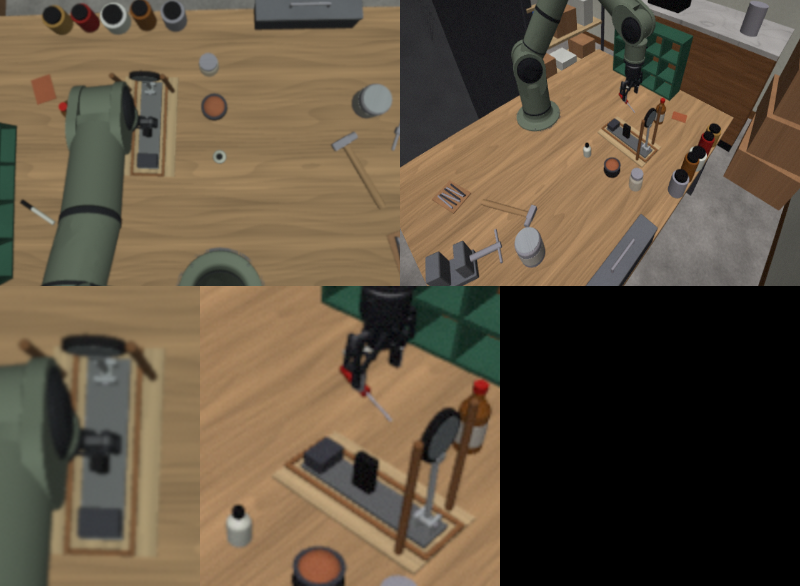

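The stand sits in the tray with the lens between the posts, the robot is clear, and the bystanders are where they were.

```bash
python3 -c "
from h import *
print(workorder.job_done())"
```

```text
the job is handed in; nothing more can be done
None
```

The magnifier is parked in the dock and the job is handed in at about 29 s of the 72 s allowed. I lifted it by the grip, balanced the mast with camera-guided foot tilts, and carried it over the bowl. I then brought it in between the posts, set it down and let go.

- **Upright hold:** from about 18.4 s to 23.6 s both lean and foot tilt read under 0.03 rad, with the foot between 159 and 109 mm up. Before that, from about 9 s, both stayed under about 0.05 rad.
- **Last pictures:** the foot lies flat inside the tray rims and the lens stands between the posts, leaning on the right (-y) one. The gripper is about 20 cm higher and touching nothing. The bystanders look unmoved by eye; in the final top view the arm hides part of that side, but the other camera shows the driver and dark bottle in place.
- **What was off:**
  - Touchdown gave about 28 N at the wrist for a moment, so the landing was firmer than intended.
  - My lean readings drifted by about ±0.01 rad with position, and I adjusted for that as I went.
  - At the start stop the scene camera read about 0.02 to 0.03 rad higher than the top camera, so I steered by the top one.

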